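Centre the wobbly capacitor on the test plinth

TASK

Nudge the big capacitor with light fingertip taps until it stands upright in the middle of the small round test plinth, evenly inside the engraved ring (within half a centimetre); do not pinch it, lift it, tip it over or knock it off. Then take your fingers off it, and press the start key on the console fully down and let it come up again. Leave everything else on the bench where it is.

Things in the scene. Friction and masses are not known exactly. Their poses are not given: they have to be found in the camera images.
- plinth: fixed round aluminium test plinth, a pedestal 45 mm tall; flat top disc 80 mm in diameter, foot 96 mm in diameter. On the top a dark engraved ring, 50 mm inside and 54 mm outside diameter, concentric with the plinth. Origin: centre of its underside on the table, z up; the centre of its top is 45 mm above it. Its yaw means nothing.
- capacitor: big black capacitor, about 90 g, loose on the plinth 16 to 25 mm off-centre: round can 40 mm in diameter, wall 6 to 43 mm above its underside, on a narrow foot 18 mm in diameter, 6 mm high; two brass terminals up to 48 mm. Origin: centre of the foot's underside, z up the can. Nudged within 14 mm of the plinth's top it slides (about 1 N) and stops with the push; near its top it topples. At most 10 N.
- console: fixed grey control console, 90 mm (x) by 120 mm (y) by 40 mm high, with a small display and the start key on top. Origin: centre of its underside.
- start_key_top (a point): centre of the top of the start key at rest, a black round push button 28 mm in diameter in a dark steel collar 44 mm in diameter on the console's top; its top lies 58 mm above the table and is pressed straight down (the point moves with the key). Fully down takes about 4 N at 6 mm travel; it springs back up.
- start_key (a joint): travel of the start key in m: 0 up, 0.006 fully down; counts as pressed beyond 0.0045
- tape_roll: bystander: roll of black tape lying flat, 64 mm in diameter, 18 mm high; origin under its centre
- small_capacitor: bystander: small black capacitor standing on the table, 26 mm in diameter, 34 mm high; origin under its centre
- cell_pack: bystander: grey wrapped cell pack lying flat, 70 by 40 by 19 mm; origin under its centre
- multimeter: bystander: hand multimeter lying face up, 150 by 75 by 43 mm; origin under its centre
- screwdriver: bystander: screwdriver lying on the table, about 0.2 m long; origin under it
- sealed_battery: bystander: black sealed battery block, 150 by 65 by 94 mm (101 mm with terminals), 2.1 kg; origin under its centre

How it is judged:
On the way, in this order (a step that is already met when the one before it is completed fails the run):
1. the capacitor stands still and upright within 6 mm of the plinth's centre, and the fingers are off it (horizontal distance between capacitor and plinth below 0.006 m and angle between capacitor's own z axis and vertical below 0.06 rad and height (world z) of capacitor between 0.042 and 0.048 m and linear speed of capacitor below 0.01 m/s and contact force between the fingers and capacitor below 0.05 N), for 0.3 s.
2. the start key is pressed down (value of joint start_key above 0.0045 m), for 0.04 s.
At the end, for the whole second after the job is handed in: The capacitor stands still and upright on the plinth, its axis within 6 mm of the plinth's centre, and the start key is up again after having been pressed (horizontal distance between capacitor and plinth below 0.006 m and angle between capacitor's own z axis and vertical below 0.06 rad and height (world z) of capacitor between 0.042 and 0.048 m and linear speed of capacitor below 0.01 m/s and value of joint start_key below 0.001 m); the robot touches nothing.
It fails at once if the capacitor is tipped by more than 20 degrees or falls off the plinth (angle between capacitor's own z axis and vertical above 0.35 rad or height (world z) of capacitor below 0.038 m).
It fails at once if the capacitor is lifted 10 mm or more (height (world z) of capacitor above 0.055 m).
It fails at once if the capacitor is pinched or shoved with more than 10 N (contact force between the fingers and capacitor above 10 N).
It fails at once if the start key is pressed while the capacitor is still off-centre (value of joint start_key above 0.0025 m and horizontal distance between capacitor and plinth above 0.008 m).
It fails at once if another loose thing on the bench is moved by more than 15 mm (distance of any of tape_roll, small_capacitor, cell_pack, multimeter, screwdriver, sealed_battery from where it was at the start of the episode above 0.015 m).
It also fails if it takes over 45 s, if anything falls off the work surface, if the arm or the gripper's body presses on something with over 40 N, if the wrist force passes 120 N, or if a joint passes its speed limit or range.

ROBOT

A 6-joint arm with a two-finger parallel gripper is mounted at the origin on the work surface. World frame = base frame: x ahead of the robot, y to its left, z up, the work surface at z = 0. Lengths are in m, angles in rad, forces in N, time in s.
With the tool pointing down it reaches from about 0.35 to 0.875 m from the base axis. Payload 15.5 kg.
Tool frame: the origin (TCP) lies between the finger pads; the fingertips stand 25 mm ahead of it and the grasp point (between the pads) lies 6 mm ahead of it; z points along the fingers, y is the line along which they close (so a half turn about z gives the same grasp; the last joint's range is limited). The gripper opens to 85 mm and grips with 20 to 120 N. Pads are 22 mm wide; open, the fingers measure 114 mm over their backs; the gripper's body (76 mm by 85 mm) begins 54 mm behind the grasp point. The pads swing forward as they close: fully open they stand 13 mm farther back than shut.
Start: joints at [-0.096, 0.494, 1.345, -0, 1.302, -0.096], TCP at [0.625, 0, 0.256] pointing down, gripper open.
Joint ranges: [-2.91, 2.91], [-0.82, 2.16], [0.22, 2.67], [-1.22, 4.37], [0.12, 2.79], [-3.08, 3.08]. Speed limits (rad/s): [1.89, 1.89, 2.57, 3.01, 3.01, 3.01].

INTERFACE

Orientations are given as a rotation vector (axis times angle).
In Python, from station import * gives the robot as it stands. The module is installed in compiled form; this text tells all that it offers.
- The arm moves only by the shell command python3 -m jog 'ROWS' [FORCE]. ROWS is JSON, a list of rows, each a list of 3 entries, a list of its own where there are three numbers: the shift along the tool's x, y, z in m, then the turn, a rotation vector about the tool's x, y, z in degrees, then the closure, from 0 (fully open) to 1 (shut). In form: [[[tx, ty, tz], [wx, wy, wz], grip], ...]. A call has 1 to 5 rows; each row is the pose to reach, as a shift and turn from the pose commanded when the call began, along the tool's axes at that moment; what a row does not reach only later rows make up. A row lasts 1/8 s, in which the tool goes at most 62.5 mm and 10.7 degrees, less where a joint would pass 70% of its speed; a pose out of reach is approached as far as the arm can. A call with a gripper value outside its range is refused whole. The fingers move at their own pace and stop on an object; FORCE is the grip in N (left out, the last holds). Time passes only in rows, so rows that repeat a pose let the fingers close. It gives the time, the measured TCP pose, the force, the opening and the grip force at its end, in the units of the state.
- get_obs(): the state, without advancing time (a new reading comes with each control period).
- read_camera(name): name is "scene" or "side" or "wrist"; returns a dict with "pixels" (384x512x3 uint8, red, green, blue), "K" (3x3 intrinsics, pixels), "R" (3x3) and "t" (3): a world point X has camera coordinates R X + t. Camera axes: x right, y down, z forward; pixel columns grow to the right and rows downward; lengths in m; the calibration is good to about 2 mm. The wrist camera is an equidistant fisheye: a pixel r from the principal point sees the ray r / f radians off the axis. A picture is of the moment at which its call begins. There is no depth.
- hand_in(): hands the job in; it is judged then, once.
The state is a dict: "time_s": time; "qpos": joint angles; "joint_vel": joint speeds; "joint_efforts": joint torques, N m; "position": TCP position; "eef_rot": TCP orientation; "contact_force": force on the tool from outside, world axes, zero at the start; "moment": the same for the moment, N m; "opening": finger opening in m; "finger_force": force on a finger pad.
Only numpy, scipy, OpenCV 4.12 (cv2) and the standard library are available. Lean on these libraries where they do the work, as an engineer would, in place of code of your own. Each camera call takes 0.05 s, during which the arm holds its last target. There are 200 camera calls.

## Working session

There is one attempt and no reset: what is moved stays moved. The work goes in short steps, Python scripts to look and compute and a shell command to move; the robot and the scene stay as the last step left them, time stands still between calls to the robot, and variables do not carry over. Pictures are saved under pics/ and viewed, at most 13 in all, crops included, and the job is handed in when it is done.

```bash
mkdir -p pics; python3 - <<'E'
from station import *
import cv2,numpy as np
o=get_obs();print({k:np.round(v,3).tolist() for k,v in o.items()})
for n in("scene","side","wrist"):
    c=read_camera(n);cv2.imwrite(f"pics/{n}0.png",c["pixels"][:,:,::-1])
    print(n,np.round(c["K"],1).tolist(),np.round(c["R"],3).tolist(),np.round(c["t"],3).tolist())
E
```

```text
{'time_s': 0.0, 'qpos': [-0.095, 0.494, 1.346, 0.0, 1.303, -0.096], 'joint_vel': [0.0, -0.001, -0.0, -0.0, 0.002, 0.002], 'joint_efforts': [-0.003, -88.216, -38.387, -0.0, 0.01, 0.0], 'position': [0.625, 0.0, 0.256], 'eef_rot': [-2.221, -2.221, 0.001], 'contact_force': [-0.096, 0.393, 1.101], 'moment': [-0.036, 0.035, 0.025], 'finger_force': 0.0, 'opening': 0.086}
scene [[464.7, 0.0, 256.7], [0.0, 464.7, 193.7], [0.0, 0.0, 1.0]] [[-0.207, 0.978, 0.012], [0.829, 0.182, -0.529], [-0.519, -0.1, -0.849]] [0.14, -0.424, 1.589]
side [[383.2, 0.0, 250.8], [0.0, 383.2, 195.0], [0.0, 0.0, 1.0]] [[-0.954, -0.301, 0.001], [-0.221, 0.697, -0.682], [0.204, -0.651, -0.731]] [0.532, 0.189, 0.903]
wrist [[297.3, 0.0, 254.2], [0.0, 297.3, 188.1], [0.0, 0.0, 1.0]] [[1.0, -0.001, -0.002], [-0.0, -0.961, 0.276], [-0.002, -0.276, -0.961]] [-0.624, -0.035, 0.379]
```

View pics/scene0.png

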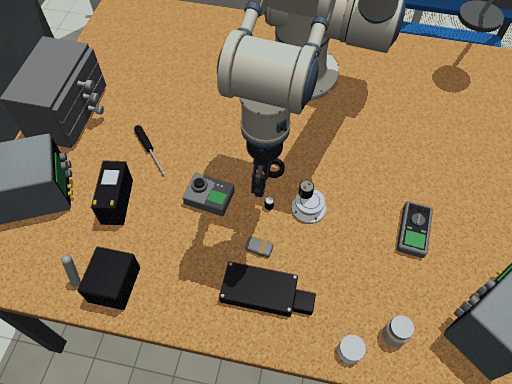

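View pics/side0.png

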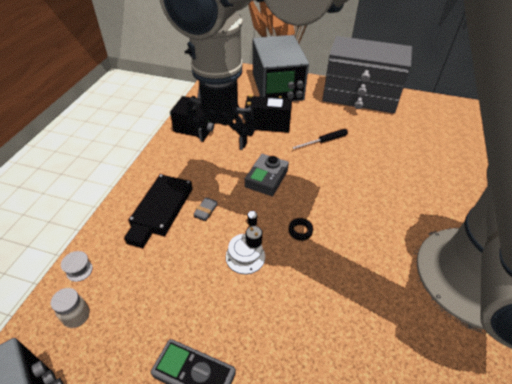

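View pics/wrist0.png

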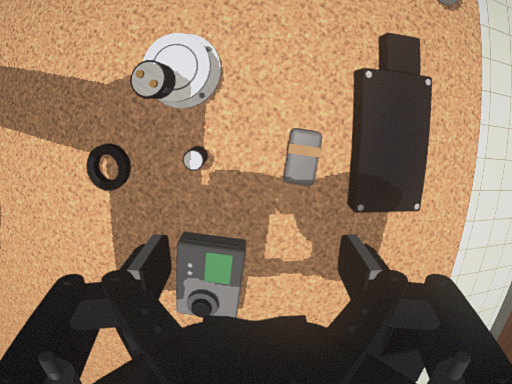

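Scene: plinth at about (309,205) with the capacitor at (307,188) and the console key at (200,183). In the wrist view, the ring centre is about (181,67), the can top (153,79) and the key (202,303). The tape roll (108,166) and small capacitor (195,159) stand near the plinth.

```bash
cat > h.py <<'E'
from station import *
import cv2,numpy as np
def ray(c,n,px):
    K,R,t=c["K"],c["R"],c["t"]
    v=np.array([(px[0]-K[0,2])/K[0,0],(px[1]-K[1,2])/K[1,1]])
    if n=="wrist":
        r=np.linalg.norm(v)+1e-12; d=np.array([*(v/r*np.sin(r)),np.cos(r)])
    else: d=np.array([*v,1]); d/=np.linalg.norm(d)
    return -R.T@t, R.T@d
def proj(c,n,X):
    K,R,t=c["K"],c["R"],c["t"]; p=np.atleast_2d(X)@R.T+t
    if n=="wrist":
        s=np.hypot(p[:,0],p[:,1])+1e-12; q=p[:,:2]/s[:,None]*np.arctan2(s,p[:,2])[:,None]
    else: q=p[:,:2]/p[:,2:]
    return q*[K[0,0],K[1,1]]+K[:2,2]
def atz(c,n,px,z):
    o,d=ray(c,n,px); return o+d*(z-o[2])/d[2]
def tri(L):
    A=0;b=0
    for c,n,px in L:
        o,d=ray(c,n,px);P=np.eye(3)-np.outer(d,d);A=A+P;b=b+P@o
    return np.linalg.solve(A,b)
def circ(x,y,z,r,k=120):
    a=np.linspace(0,2*np.pi,k);return np.c_[x+r*np.cos(a),y+r*np.sin(a),a*0+z]
def draw(c,n,im,X,col,s,off):
    p=(proj(c,n,X)-off+.5)*s-.5
    cv2.polylines(im,[np.round(p).astype(int)],True,col,1)
E
python3 - <<'E'
from h import *
W=read_camera("wrist");S=read_camera("scene");D=read_camera("side")
c3=lambda a,b,d:[(W,"wrist",a),(S,"scene",b),(D,"side",d)]
for nm,a,b,d,z in(("cap top",(153,79),(307,183),(254,230),.088),("key",(202,302),(199,182),(273,160),.058)):
    L=c3(a,b,d);print(nm,tri(L).round(4),[atz(*q,z).round(4) for q in L])
print("plinth",atz(W,"wrist",(181,67),.045).round(4))
for nm,px,z in(("tape",(108,166),.01),("small",(195,159),.034),("cell",(303,157),.019)):print(nm,atz(W,"wrist",px,z).round(3))
im=cv2.resize(W["pixels"][0:180,80:260,::-1],None,fx=3,fy=3,interpolation=cv2.INTER_CUBIC)
im2=cv2.resize(S["pixels"][160:230,270:345,::-1],None,fx=540/70,fy=540/70,interpolation=cv2.INTER_CUBIC)[:,:250+0]
cv2.imwrite("pics/w1.png",im)
E
```

```text
cap top [0.5213 0.1004 0.0952] [array([0.5256, 0.1001, 0.088 ]), array([0.5111, 0.1015, 0.088 ]), array([0.5206, 0.095 , 0.088 ])]
key [ 0.5511 -0.1869  0.0528] [array([ 0.5549, -0.177 ,  0.058 ]), array([ 0.5513, -0.188 ,  0.058 ]), array([ 0.5499, -0.1841,  0.058 ])]
plinth [0.5437 0.1158 0.045 ]
tape [ 0.426 -0.002  0.01 ]
small [0.555 0.009 0.034]
cell [0.684 0.009 0.019]
```

View pics/w1.png

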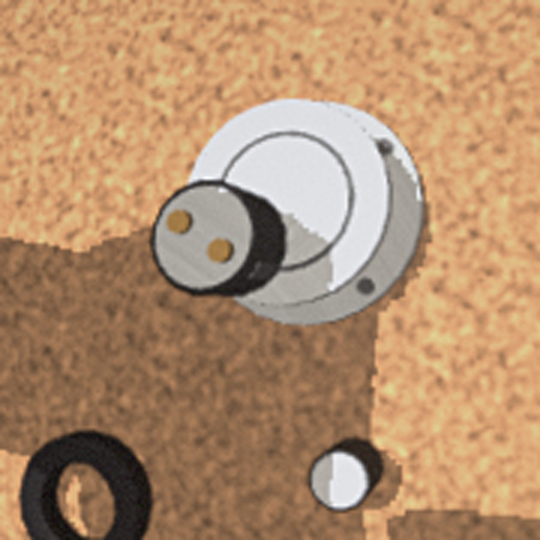

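The crop shows the engraved ring centred near wrist px (175.7,66.5), with the can top near (147,79). So the can sits toward -x,-y of centre. I'll move the wrist camera over the plinth with the fingers shut.

```bash
python3 -m jog '[[[0.03,-0.04,0],[0,0,0],1],[[0.06,-0.08,0],[0,0,0],1],[[0.06,-0.08,0],[0,0,0],1],[[0.06,-0.08,0],[0,0,0],1]]'
python3 - <<'E'
from h import *
W=read_camera("wrist");print(get_obs()["opening"],get_obs()["time_s"])
cv2.imwrite("pics/w2.png",cv2.resize(W["pixels"][:,:,::-1],None,fx=1.5,fy=1.5,interpolation=cv2.INTER_CUBIC))
print(proj(W,"wrist",[[.5437,.1158,.045],[.525,.100,.088]]))
E
```

```text
time_s: 0.8
position: [0.5455, 0.06, 0.2566]
eef_rot: [2.221, 2.221, 0.001]
contact_force: [0.8, 0.1, 0.5]
opening: 0.0128
finger_force: 0.0
0.0045466929873437525 0.85
[[252.59425403 118.48871799]
 [232.97195132 136.97440724]]
```

View pics/w2.png

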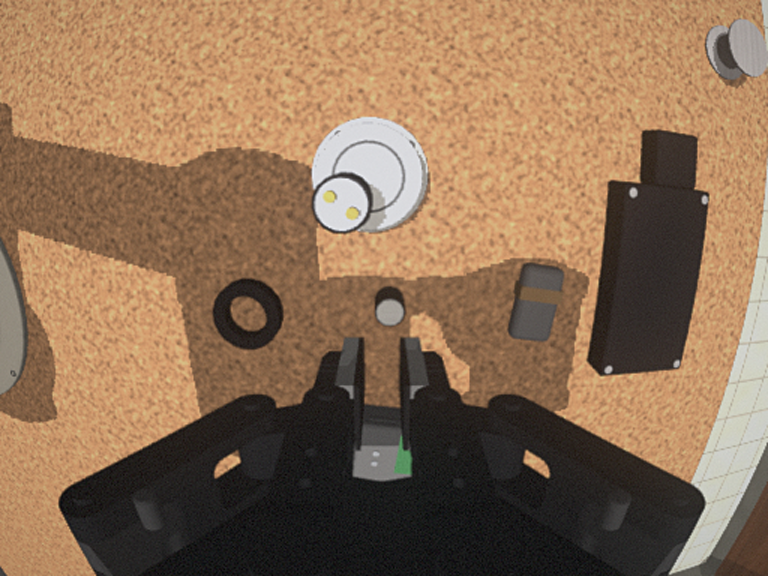

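The ring centre is near (245,117) and the can top near (228,135) in original pixels. Next I'll refine both with a circle fit and check how far the shut fingertips reach beyond the TCP.

```bash
cat >> h.py <<'E'
from scipy.optimize import minimize
def samp(g,c,n,X):
    p=proj(c,n,X).astype(np.float32);return cv2.remap(g,p[:,0][None],p[:,1][None],cv2.INTER_CUBIC)[0]
def locate(c,pg,cg,zt=.088,R=.009):
    g=c["pixels"].astype(np.float32).mean(2)
    def ring(v): # dark ring r 26 mm between bright; only bright neighbours count
        a=samp(g,c,"wrist",circ(*v,.045,.026));b=samp(g,c,"wrist",circ(*v,.045,.0225));d=samp(g,c,"wrist",circ(*v,.045,.0295))
        return -np.median(np.minimum(b,d)-a)-np.mean(np.clip(np.minimum(b,d)-a,-20,60))
    def can(v): # bright lid inside dark rim
        a=samp(g,c,"wrist",circ(*v,zt,.0195));b=samp(g,c,"wrist",circ(*v,zt,.0165))
        return -np.mean(np.clip(b-a,-60,100))
    out=[]
    for f,x in((ring,pg),(can,cg)):
        G=[(x[0]+i,x[1]+j) for i in np.arange(-R,R+.0001,.001) for j in np.arange(-R,R+.0001,.001)]
        v=min(G,key=f);r=minimize(f,v,method="Nelder-Mead",options=dict(initial_simplex=[v,(v[0]+.0008,v[1]),(v[0],v[1]+.0008)]));out.append(r.x);print(f.__name__,r.x.round(4),round(r.fun,1))
    print("can-ring mm",((out[1]-out[0])*1000).round(1));return out
def overlay(c,p,q,fn,off,wh,s,extra=()):
    im=cv2.resize(c["pixels"][off[1]:off[1]+wh[1],off[0]:off[0]+wh[0],::-1],None,fx=s,fy=s,interpolation=cv2.INTER_CUBIC)
    draw(c,"wrist",im,circ(*p,.045,.026),(0,0,255),s,off);draw(c,"wrist",im,circ(*p,.045,.040),(0,0,255),s,off)
    draw(c,"wrist",im,circ(*q,.088,.020),(0,255,0),s,off)
    for X in extra: cv2.circle(im,tuple(int(v) for v in (proj(c,"wrist",X)[0]-off)*s),3,(255,0,255),-1)
    cv2.imwrite(fn,im)
E
python3 - <<'E'
from h import *
W=read_camera("wrist");o=get_obs();print(o["opening"],o["position"])
pg=atz(W,"wrist",(245.3,117.3),.045)[:2];cg=atz(W,"wrist",(228,135.3),.088)[:2];print(pg,cg)
p,q=locate(W,pg,cg)
P=np.array(o["position"])
overlay(W,p,q,"pics/w3.png",np.array([180,60]),(160,200),3,[P+[x,.011,-z] for x in(-.0145,.0145) for z in(.025,.038)])
E
```

```text
0.00030291295970921056 [0.5458257  0.05951941 0.25630298]
[0.53602199 0.11687516] [0.52053276 0.10142599]
ring [0.5354 0.1169] -128.1
can [0.5195 0.1013] -97.8
can-ring mm [-15.9 -15.6]
```

View pics/w3.png

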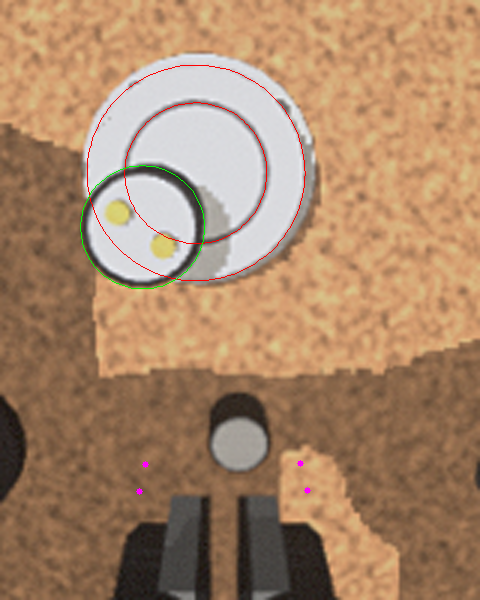

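The ring and can fits overlay well: the can is at (-15.9,-15.6) mm from the ring centre. The shut fingertips match 25 mm ahead of the TCP. I'll push +x first, then +y. For each push I'll tilt the tool 20° so that the fingertip leads and makes contact low on the can.

```bash
python3 -m jog '[[[0.02,-0.036,0],[-10,0,0],1],[[0.041,-0.073,0.03],[-20,0,0],1],[[0.041,-0.073,0.08],[-20,0,0],1],[[0.041,-0.073,0.13],[-20,0,0],1],[[0.041,-0.073,0.13],[-20,0,0],1]]'
cat >> h.py <<'E'
from scipy.spatial.transform import Rotation as Ro
def goto(tip): # shift in current tool axes to bring the tip centre (25 mm ahead of TCP) to world point
    o=get_obs();R=Ro.from_rotvec(o["eef_rot"]);t=np.array(o["position"])+R.apply([0,0,.025])
    print("t",o["time_s"],"tip",t.round(4),"z axis",R.apply([0,0,1]).round(3),"shift",(R.inv().apply(np.array(tip)-t)).round(4))
E
python3 -c "
from h import *
goto([.4805,.101,.053]);goto([.4805+.0287,.101,.053])"
```

```text
time_s: 1.52
position: [0.4709, 0.1005, 0.1235]
eef_rot: [2.035, 2.035, 0.351]
contact_force: [0.2, -0.2, 0.5]
opening: 0.0002
finger_force: 0.0
t 1.525 tip [0.4793 0.1004 0.1   ] z axis [ 0.336 -0.001 -0.942] shift [ 0.0006 -0.0146  0.0447]
t 1.525 tip [0.4793 0.1004 0.1   ] z axis [ 0.336 -0.001 -0.942] shift [0.0006 0.0124 0.0543]
```

```bash
python3 -m jog '[[[0,-0.008,0.022],[0,0,0],1],[[0,-0.0146,0.0445],[0,0,0],1],[[0,-0.0146,0.0445],[0,0,0],1]]'
python3 - <<'E'
from h import *
goto([.4965,.101,.053])
W=read_camera("wrist")
p,q=locate(W,(.5354,.1169),(.5195,.1013))
overlay(W,p,q,"pics/w4.png",np.array([120,60]),(260,200),3,[])
E
```

```text
time_s: 1.9
position: [0.4747, 0.1004, 0.08]
eef_rot: [2.032, 2.03, 0.357]
contact_force: [-0.3, -0.7, -0.4]
opening: 0.0001
finger_force: 0.0
t 1.9 tip [0.4833 0.1004 0.0565] z axis [ 0.342 -0.001 -0.94 ] shift [0.0006 0.0112 0.0079]
ring [0.5356 0.1174] -123.8
can [0.5185 0.1002] -53.8
can-ring mm [-17.  -17.1]
```

View pics/w4.png

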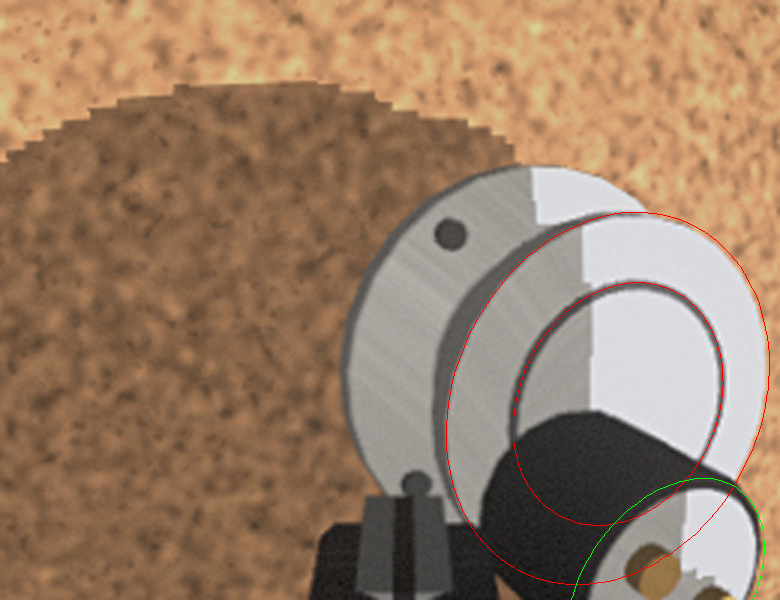

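The fingertips at (405,500) in the crop stand left of the can with a small gap. The can is undisturbed. Tapping forward.

```bash
python3 -m jog '[[[0,-0.0012,0.0033],[0,0,0],1],[[0,0.005,0.0056],[0,0,0],1],[[0,0.0081,0.0068],[0,0,0],1],[[0,0.0112,0.0079],[0,0,0],1],[[0,0.0112,0.0079],[0,0,0],1]]'
python3 - <<'E'
from h import *
goto([.504,.101,.053])
W=read_camera("wrist")
locate(W,(.5354,.1169),(.523,.1013));read_camera
E
```

```text
time_s: 2.58
position: [0.4871, 0.101, 0.076]
eef_rot: [2.032, 2.031, 0.359]
contact_force: [0.5, 0.2, -0.2]
opening: -0.0002
finger_force: 0.0
t 2.575 tip [0.4956 0.101  0.0525] z axis [ 0.342  0.    -0.94 ] shift [0.     0.008  0.0024]
ring [0.5353 0.1171] -127.0
can [0.5239 0.0997] -50.5
can-ring mm [-11.4 -17.4]
```

```bash
python3 -m jog '[[[0,0.004,0.0015],[0,0,0],1],[[0,0.0075,0.0028],[0,0,0],1],[[0,0.0107,0.0039],[0,0,0],1],[[0,0.0107,0.0039],[0,0,0],1]]'
python3 - <<'E'
from h import *
goto([.4805,.101,.053])
W=read_camera("wrist")
locate(W,(.5354,.1169),(.535,.1013))
E
python3 -m jog '[[[0,-0.010,0],[0,0,0],1],[[0,-0.025,-0.03],[0,0,0],1],[[0,-0.055,-0.09],[0,0,0],1],[[-0.02,-0.06,-0.13],[10,0,0],1],[[-0.05,-0.06,-0.16],[20,0,0],1]]'
python3 - <<'E'
from h import *
goto([.535,.048,.22])
W=read_camera("wrist")
p,q=locate(W,(.5354,.1169),(.535,.1013))
overlay(W,p,q,"pics/w5.png",np.array([170,20]),(260,200),3,[])
E
```

```text
time_s: 3.12
position: [0.4985, 0.101, 0.0759]
eef_rot: [2.032, 2.031, 0.359]
contact_force: [-0.8, 0.8, -0.1]
opening: -0.0002
finger_force: 0.0
t 3.125 tip [0.5071 0.101  0.0524] z axis [ 0.342  0.    -0.94 ] shift [-0.     -0.0248 -0.0096]
ring [0.5357 0.1174] -121.8
can [0.5353 0.0999] -50.2
can-ring mm [ -0.4 -17.5]
time_s: 3.8
position: [0.3927, 0.0595, 0.1911]
eef_rot: [2.167, 2.16, 0.092]
contact_force: [0.1, -0.6, -1.5]
opening: 0.0001
finger_force: 0.0
t 3.8 tip [0.3952 0.0592 0.1662] z axis [ 0.099 -0.014 -0.995] shift [-0.0114  0.1445 -0.0394]
ring [0.5354 0.1169] -137.5
can [0.535  0.1011] -89.3
can-ring mm [ -0.4 -15.8]
```

The can is at (-0.4,-15.8) mm from centre, so x is done. Now I'll go round to the -y side, tilted the other way.

```bash
python3 -m jog '[[[0,0.05,0],[0,7,0],1],[[0,0.1,0],[0,15,0],1],[[0.001,0.1476,0.02],[0,15,0],1],[[0.001,0.1476,0.08],[0,15,0],1],[[0.001,0.1476,0.08],[0,15,0],1]]'
python3 -c "
from h import *
goto([.535,.0584,.0525])"
```

```text
time_s: 4.47
position: [0.5472, 0.0583, 0.1221]
eef_rot: [-2.123, -2.138, -0.367]
contact_force: [-0.6, -0.8, 1.0]
opening: 0.0003
finger_force: 0.0
t 4.475 tip [0.5495 0.0644 0.098 ] z axis [ 0.094  0.244 -0.965] shift [-0.0167 -0.0188  0.0411]
```

```bash
python3 -m jog '[[[0,0,0],[0,0,0],1]]'
python3 -c "
from h import *
goto([.535,.0584,.0525])"
```

```text
time_s: 4.6
position: [0.549, 0.0584, 0.1267]
eef_rot: [-2.125, -2.142, -0.375]
contact_force: [-0.0, -0.2, -0.1]
opening: 0.0001
finger_force: 0.0
t 4.6 tip [0.5515 0.0645 0.1026] z axis [ 0.101  0.244 -0.965] shift [-0.0177 -0.0216  0.0452]
```

```bash
python3 -m jog '[[[-0.0177,-0.019,0],[6,0,0],1],[[-0.0177,-0.019,0.02],[6,0,0],1],[[-0.0177,-0.019,0.044],[6,0,0],1],[[-0.0177,-0.019,0.044],[6,0,0],1]]'
python3 -c "
from h import *
goto([.535,.0584,.0525]);goto([.535,.075,.0525])
W=read_camera('wrist')
locate(W,(.5354,.1169),(.535,.1013))"
```

```text
time_s: 5.1
position: [0.5351, 0.0521, 0.078]
eef_rot: [-2.068, -2.113, -0.257]
contact_force: [-0.9, 0.3, 0.7]
opening: 0.0003
finger_force: 0.0
t 5.1 tip [0.5351 0.0582 0.0538] z axis [-0.003  0.243 -0.97 ] shift [-0.0001 -0.0001  0.0013]
t 5.1 tip [0.5351 0.0582 0.0538] z axis [-0.003  0.243 -0.97 ] shift [0.016  0.0003 0.0053]
ring [0.5356 0.1169] -130.7
can [0.5352 0.1102] -48.4
can-ring mm [-0.3 -6.7]
```

```bash
python3 -m jog '[[[0.006,0,0.0028],[0,0,0],1],[[0.011,0,0.004],[0,0,0],1],[[0.015,0,0.005],[0,0,0],1],[[0.019,0,0.006],[0,0,0],1],[[0.0233,0,0.0071],[0,0,0],1]]'
python3 -m jog '[[[0,0,0],[0,0,0],1],[[-0.015,0,-0.005],[0,0,0],1],[[-0.035,0,-0.06],[0,0,0],1],[[-0.04,0,-0.12],[0,0,0],1],[[-0.04,0,-0.12],[0,0,0],1]]'
python3 - <<'E'
from h import *
goto([.535,.0584,.0525])
W=read_camera("wrist")
p,q=locate(W,(.5354,.1169),(.535,.112))
overlay(W,p,q,"pics/w6.png",np.array([170,60]),(200,200),3,[])
E
```

```text
time_s: 5.78
position: [0.5348, 0.0764, 0.0755]
eef_rot: [-2.069, -2.113, -0.257]
contact_force: [0.0, -1.6, 1.3]
opening: -0.0005
finger_force: 0.6
time_s: 6.4
position: [0.5381, 0.0055, 0.1859]
eef_rot: [-2.074, -2.115, -0.263]
contact_force: [0.8, 0.6, -1.0]
opening: 0.0
finger_force: 0.0
t 6.4 tip [0.5382 0.0115 0.1617] z axis [ 0.004  0.241 -0.971] shift [ 0.0193 -0.0033  0.1173]
ring [0.5355 0.1168] -108.2
can [0.5355 0.1127] -85.7
can-ring mm [ 0.  -4.1]
```

View pics/w6.png

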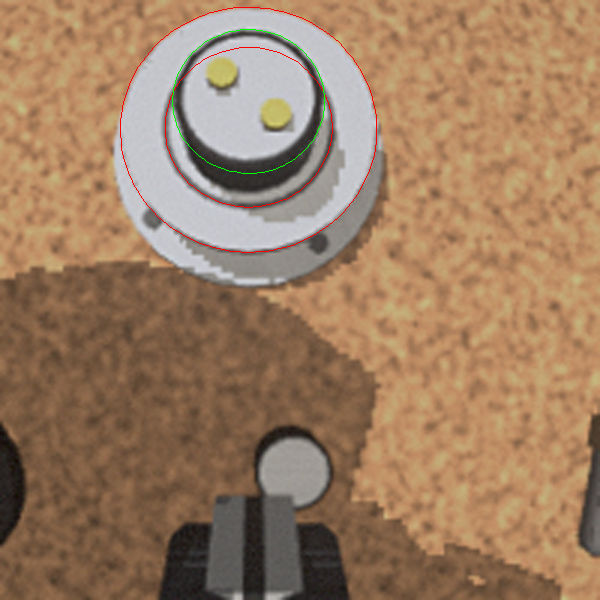

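The fit matches the picture: lid centre at crop (249,100), 4.1 mm short in y as planned, and the fingers are clear. One more 4 mm tap.

```bash
python3 -m jog '[[[0.005,0,0.06],[0,0,0],1],[[0.02,0,0.113],[0,0,0],1],[[0.034,0,0.1185],[0,0,0],1],[[0.040,0,0.12],[0,0,0],1],[[0.0441,0,0.121],[0,0,0],1]]'
python3 -m jog '[[[0,0,0],[0,0,0],1],[[-0.015,0,-0.005],[0,0,0],1],[[-0.035,0,-0.06],[0,0,0],1],[[-0.04,0,-0.12],[0,0,0],1],[[-0.04,0,-0.12],[0,0,0],1]]'
python3 -m jog '[[[0,0,0],[0,-10,0],1],[[0.05,0,0],[0,-14,0],1],[[0.05,0,0],[0,-14,0],1]]'
python3 - <<'E'
from h import *
goto([.535,.0584,.0525])
W=read_camera("wrist");S=read_camera("scene");D=read_camera("side")
p,q=locate(W,(.5354,.1169),(.535,.1165))
for c,n in((W,"wrist"),(S,"scene"),(D,"side")):
    cv2.imwrite(f"pics/{n}7.png",c["pixels"][:,:,::-1]);print(n,proj(c,n,[.551,-.184,.058]))
a=cv2.resize(W["pixels"][50:210,170:330,::-1],(400,400),interpolation=cv2.INTER_CUBIC)
cs=[cv2.resize(c["pixels"][y:y+50,x:x+50,::-1],(400,400),interpolation=cv2.INTER_CUBIC) for c,x,y in((S,175,160),(D,248,140))]
draw(W,"wrist",a,circ(*p,.045,.026),(0,0,255),2.5,np.array([170,50]));draw(W,"wrist",a,circ(*q,.088,.020),(0,255,0),2.5,np.array([170,50]))
cv2.imwrite("pics/m7.png",cv2.resize(np.hstack([a]+cs),(798,266),interpolation=cv2.INTER_AREA))
E
```

```text
time_s: 7.08
position: [0.5357, 0.0802, 0.077]
eef_rot: [-2.07, -2.114, -0.259]
contact_force: [0.6, -2.3, 0.5]
opening: -0.0002
finger_force: 0.3
time_s: 7.7
position: [0.5381, 0.0095, 0.1864]
eef_rot: [-2.075, -2.116, -0.263]
contact_force: [-0.5, 0.3, -0.6]
opening: -0.0
finger_force: 0.0
time_s: 8.07
position: [0.5347, 0.0637, 0.1949]
eef_rot: [2.192, 2.248, 0.003]
contact_force: [-0.6, -1.0, 0.7]
opening: -0.0
finger_force: 0.0
t 8.075 tip [0.5347 0.0638 0.1699] z axis [ 0.003  0.    -1.   ] shift [-0.0054 -0.0002  0.1174]
ring [0.5356 0.1169] -145.4
can [0.5356 0.1166] -90.0
can-ring mm [ 0.1 -0.3]
wrist [[261.9761693  371.96102936]]
scene [[200.46199655 182.16460419]]
side [[272.62605572 159.95286395]]
```

View pics/m7.png

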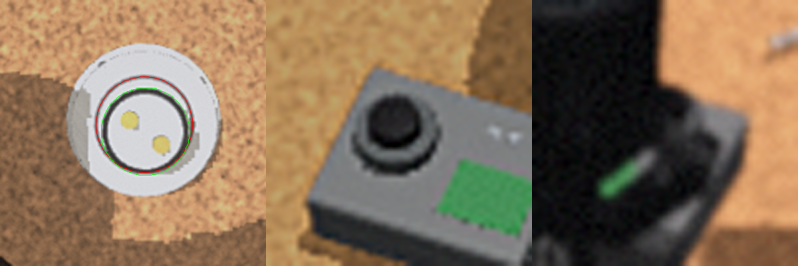

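The can is centred inside the ring (0.1,-0.3 mm). The scene crop shows the key top at about px (198.9,182.4). Now I'll bring the wrist camera over the console.

```bash
python3 -m jog '[[[-0.05,0.003,0],[0,0,0],1],[[-0.11,0.006,0],[0,0,0],1],[[-0.17,0.009,0],[0,0,0],1],[[-0.23,0.012,0],[0,0,0],1],[[-0.29,0.015,0],[0,0,0],1]]'
python3 -m jog '[[[-0.02,0.001,0],[0,0,0],1],[[-0.02,0.001,0],[0,0,0],1]]'
python3 - <<'E'
from h import *
W=read_camera("wrist");print(proj(W,"wrist",[.551,-.184,.058]))
u=proj(W,"wrist",[.551,-.184,.058])[0].astype(int);off=u-60
im=cv2.resize(W["pixels"][off[1]:off[1]+120,off[0]:off[0]+120,::-1],None,fx=5,fy=5,interpolation=cv2.INTER_CUBIC)
g=W["pixels"].astype(np.float32).mean(2)
print(off,g.shape);cv2.imwrite("pics/k8.png",im)
goto([.551,-.184,.09])
E
```

```text
time_s: 8.85
position: [0.5547, -0.2325, 0.1937]
eef_rot: [-2.201, -2.241, -0.003]
contact_force: [0.5, 0.4, 0.6]
opening: 0.0001
finger_force: 0.0
time_s: 9.1
position: [0.5564, -0.2507, 0.1935]
eef_rot: [-2.202, -2.24, -0.003]
contact_force: [-0.3, 0.7, 0.4]
opening: 0.0001
finger_force: 0.0
[[249.04798564 109.975535  ]]
[189  49] (384, 512)
t 9.15 tip [ 0.5565 -0.2491  0.1686] z axis [ 0.001  0.002 -1.   ] shift [ 0.0651 -0.0044  0.0787]
```

View pics/k8.png

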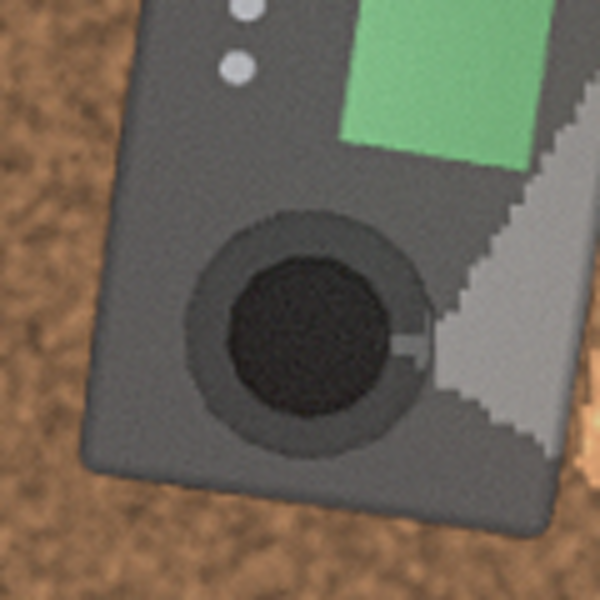

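Key top centre at crop (310,336), i.e. wrist px (251,116.2).

```bash
python3 - <<'E'
from h import *
W=read_camera("wrist");S=read_camera("scene")
k=atz(W,"wrist",(251,116.2),.058);print(k,tri([(W,"wrist",(251,116.2)),(S,"scene",(198.9,182.4))]))
goto([k[0],k[1],.064])
E
```

```text
[ 0.55267145 -0.18769764  0.058     ] [ 0.55271576 -0.18780312  0.05815627]
t 9.25 tip [ 0.5569 -0.2477  0.1689] z axis [ 0.001  0.002 -1.   ] shift [ 0.0599 -0.0031  0.105 ]
```

```bash
python3 -m jog '[[[0.055,-0.003,0],[0,0,0],1],[[0.06,-0.003,0.04],[0,0,0],1],[[0.06,-0.003,0.085],[0,0,0],1],[[0.06,-0.003,0.1],[0,0,0],1],[[0.06,-0.003,0.1],[0,0,0],1]]'
python3 -c "
from h import *
goto([.5527,-.1878,.0525])"
```

```text
time_s: 9.88
position: [0.5531, -0.188, 0.0941]
eef_rot: [-2.197, -2.245, -0.002]
contact_force: [-0.4, 0.3, -0.9]
opening: 0.0001
finger_force: 0.0
t 9.875 tip [ 0.5531 -0.188   0.0691] z axis [ 0.001  0.001 -1.   ] shift [ 0.0002 -0.0004  0.0166]
```

```bash
python3 -m jog '[[[0,0,0.006],[0,0,0],1],[[0,0,0.012],[0,0,0],1],[[0,0,0.0155],[0,0,0],1],[[0,0,0.0165],[0,0,0],1],[[0,0,0.0165],[0,0,0],1]]'
```

```text
time_s: 10.5
position: [0.5543, -0.1891, 0.0803]
eef_rot: [2.196, 2.241, 0.005]
contact_force: [-7.6, 4.2, 42.3]
opening: 0.0002
finger_force: 20.7
```

42 N means the key has most likely bottomed out. I'll back off a little to read the spring force.

```bash
python3 -m jog '[[[0,0,-0.003],[0,0,0],1],[[0,0,-0.003],[0,0,0],1]]'; python3 -m jog '[[[0,0,-0.002],[0,0,0],1],[[0,0,-0.002],[0,0,0],1]]'; python3 -m jog '[[[0,0,-0.002],[0,0,0],1],[[0,0,-0.002],[0,0,0],1]]'
```

```text
time_s: 10.75
position: [0.554, -0.189, 0.0815]
eef_rot: [2.197, 2.242, 0.004]
contact_force: [1.9, 0.2, 4.0]
opening: -0.0004
finger_force: 1.8
time_s: 11.0
position: [0.5535, -0.1888, 0.0828]
eef_rot: [2.198, 2.243, 0.003]
contact_force: [1.8, -1.4, 2.7]
opening: 0.0004
finger_force: 1.5
time_s: 11.25
position: [0.5531, -0.1886, 0.0847]
eef_rot: [2.198, 2.244, 0.003]
contact_force: [0.1, -0.3, 2.9]
opening: 0.0003
finger_force: 1.1
```

The force follows a spring curve (4.0, 2.7, 2.9 N on release), so the key did go fully down. I'll retreat and check.

```bash
python3 -m jog '[[[0,0,-0.03],[0,0,0],1],[[0,0,-0.09],[0,0,0],1],[[-0.03,0,-0.11],[0,0,0],1],[[-0.065,0,-0.11],[0,0,0],1],[[-0.065,0,-0.11],[0,0,0],1]]'
python3 - <<'E'
from h import *
W=read_camera("wrist");S=read_camera("scene")
cv2.imwrite("pics/end.png",np.vstack([S["pixels"][140:270,80:460,::-1],cv2.resize(W["pixels"][:,:,::-1],(380,285))]))
E
```

```text
time_s: 11.88
position: [0.554, -0.2555, 0.1945]
eef_rot: [2.2, 2.242, 0.002]
contact_force: [-0.1, 0.7, -0.8]
opening: -0.0002
finger_force: 0.0
```

View pics/end.png

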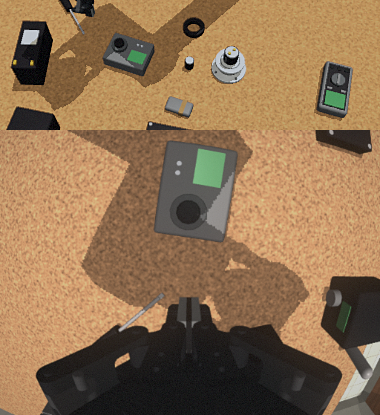

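The capacitor stands upright and centred on the plinth (crop (230,58)). The key is up, the bystanders are in place, and the arm is clear.

```bash
python3 -c "
from station import *
print(hand_in())"
```

```text
the job is handed in; nothing more can be done
None
```

I nudged the capacitor to about 0.3 mm from the plinth's centre (camera fit taken just before the key press), pressed the start key fully down and let it spring back, and handed the job in; the press peaked at 42 N at the fingertips where about 4 N would do, and no verdict came back.

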